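# Sort the medicines into the colour-coded caddy

### The job

Put the four medicines back in the caddy: stand each bottle or jar upright on the floor of the compartment that has the colour of its cap (red, yellow, green, blue), without knocking any over. The two containers with black caps, a bottle of ink and a jar of glue, look alike but do not belong there: leave them where they stand.

Things in the scene. Friction and masses are not known exactly. Their poses are not given: they have to be found in the camera images.
- bottle_red: medicine: tall amber pill bottle with a paper band and a red screw cap; upright, round, 80 high; amber body 37 diameter up to 55, cap 40 diameter from 56 to 80; about 60 g; loose; origin at the centre of its underside, z up along its axis (yaw means nothing)
- bottle_blue: medicine: tall amber pill bottle with a paper band and a blue screw cap; upright, round, 80 high; amber body 37 diameter up to 55, cap 40 diameter from 56 to 80; about 60 g; loose; origin at the centre of its underside, z up along its axis (yaw means nothing)
- jar_yellow: medicine: squat white plastic jar with a paper band and a yellow screw cap; upright, round, 68 high; white body 49 diameter up to 43, cap 50 diameter from 44 to 68; about 80 g; loose; origin at the centre of its underside, z up along its axis (yaw means nothing)
- jar_green: medicine: squat white plastic jar with a paper band and a green screw cap; upright, round, 68 high; white body 49 diameter up to 43, cap 50 diameter from 44 to 68; about 80 g; loose; origin at the centre of its underside, z up along its axis (yaw means nothing)
- ink_bottle: ink, not medicine: tall amber pill bottle with a paper band and a black screw cap; upright, round, 80 high; amber body 37 diameter up to 55, cap 40 diameter from 56 to 80; about 60 g; loose; origin at the centre of its underside, z up along its axis (yaw means nothing)
- glue_jar: glue, not medicine: squat white plastic jar with a paper band and a black screw cap; upright, round, 68 high; white body 49 diameter up to 43, cap 50 diameter from 44 to 68; about 80 g; loose; origin at the centre of its underside, z up along its axis (yaw means nothing)
- bin_red: red open square compartment, 80x80 outside, 72x72 inside, 24 high, 4 thick (inner floor 4 above origin); origin: centre of underside, 6 above the table; z up, x across the row, y along it. One of four in a row (pitch 83, any colour order) in a fixed low wooden tray, the caddy (96x347, rim 22 high, loops at its ends reaching 22 further). Does not move
- bin_yellow: yellow open square compartment, 80x80 outside, 72x72 inside, 24 high, 4 thick (inner floor 4 above origin); origin: centre of underside, 6 above the table; z up, x across the row, y along it. One of four in a row (pitch 83, any colour order) in a fixed low wooden tray, the caddy (96x347, rim 22 high, loops at its ends reaching 22 further). Does not move
- bin_green: green open square compartment, 80x80 outside, 72x72 inside, 24 high, 4 thick (inner floor 4 above origin); origin: centre of underside, 6 above the table; z up, x across the row, y along it. One of four in a row (pitch 83, any colour order) in a fixed low wooden tray, the caddy (96x347, rim 22 high, loops at its ends reaching 22 further). Does not move
- bin_blue: blue open square compartment, 80x80 outside, 72x72 inside, 24 high, 4 thick (inner floor 4 above origin); origin: centre of underside, 6 above the table; z up, x across the row, y along it. One of four in a row (pitch 83, any colour order) in a fixed low wooden tray, the caddy (96x347, rim 22 high, loops at its ends reaching 22 further). Does not move

How it is judged:
By the outcome, as a careful person would: the job done as asked, in the order asked, and still so for the second after the job is handed in, with the robot touching nothing.
It also fails if it takes over 106 s, if anything falls off the work surface, if the arm or the gripper's body presses on something with over 40 N, if the wrist force passes 120 N, or if a joint passes its speed limit or range.

### The arm

A 6-joint arm with a two-finger parallel gripper is mounted at the origin on the work surface. World frame = base frame: x ahead of the robot, y to its left, z up, the work surface at z = 0. Lengths are in m, angles in rad, forces in N, time in s.
With the tool pointing down it reaches from about 0.3 to 0.875 m from the base axis. Payload 6.4 kg.
Tool frame: the origin (TCP) lies at the very end of the fingers, on their centre line; the grasp point (between the pads) lies 19 mm behind it; z points along the fingers, y is the line along which they close (so a half turn about z gives the same grasp; the last joint's range is limited). The gripper opens to 85 mm and grips with 20 to 120 N. Pads are 22 mm wide; open, the fingers measure 114 mm over their backs; the gripper's body (76 mm by 85 mm) begins 54 mm behind the grasp point. The pads swing forward as they close: fully open they stand 13 mm farther back than shut.
Start: joints at [-1.307, 0.181, 1.607, -0, 1.354, -0.206], TCP at [0.26, -0.513, 0.231] pointing down, gripper open.
Joint ranges: [-2.99, 2.99], [-0.89, 2.07], [0.3, 2.58], [-1.14, 4.28], [0, 2.63], [-3.12, 3.12]. Speed limits (rad/s): [2.57, 2.57, 3.01, 3.14, 3.14, 3.14].

### API

Orientations are given as a unit quaternion [w, x, y, z].
In Python, from bench import ctrl gives the robot as it stands.
- The arm moves only by the tool send_path, called after ">>>" as name([rows], argument=value, ...), one row to a line, values as JSON. Schema: {"type":"object","properties":{"offsets":{"type":"array","items":{"type":"object","properties":{"trans":{"type":"array","items":{"type":"number"},"minItems":3,"maxItems":3},"turn_vec":{"type":"array","items":{"type":"number"},"minItems":3,"maxItems":3},"finger_gap":{"type":"number"}},"additionalProperties":false,"required":["finger_gap"]},"minItems":1,"maxItems":10},"only":{"type":"string"},"quiet":{"type":"boolean"},"lines":{"type":"string"}},"required":["offsets"],"additionalProperties":false}. offsets is a list of rows, 1 to 10 of them, each an object with the fields trans (a list: dx, dy, dz in a scale on which 1.0 is 80 cm), turn_vec (a list: a rotation vector rx, ry, rz in parts of the range, where 1.0 means 90 degrees), finger_gap (the opening from 0.0 (shut) to 1.0 (fully open)); a field left out counts as zero (the opening has to be given); each row is the pose to reach, as a shift and turn from the pose commanded when the call began, along the tool's axes at that moment; what a row does not reach only later rows make up. A row lasts 1/8 s, in which the tool goes at most 0.0625 m and 0.188 rad, less where a joint would pass 70% of its speed; a pose out of reach is approached as far as the arm can. The fingers move at their own pace and stop on an object; the grip force is fixed at half the most. Time passes only in rows, so rows that do not move let the fingers close. The tool returns the time, the measured TCP pose, the force, the opening and the grip force at its end. only (a regular expression) keeps the lines of the reply that match it, lines (a string "A,B") keeps lines A to B, and quiet returns only ok. Shift and turn numbers lie between -1 and 1, and a call with a number outside is refused. Input that does not fit is refused with a message, and nothing moves.
- ctrl.get_obs(): the state, without advancing time (a new reading comes with each control period).
- ctrl.camera(name): name is "side" or "top" or "wrist"; returns the picture (384x512x3 uint8, blue, green, red); there is no depth.
- ctrl.camera_params(name): a dict with "fovy" (degrees; the focal length in pixels is half the picture's height over the tangent of half this angle, whatever the lens; pixels are square), "cx", "cy" (the principal point, pixels), "view" (4x4, takes a point from world to camera coordinates). Camera axes: x right, y up, looking along -z (the intrinsics and any distortion apply to the point x, -y, -z); pixel columns grow to the right and rows downward; lengths in m; the calibration is good to about 2 mm. The wrist camera is an equidistant fisheye: a pixel r from the principal point sees the ray r / f radians off the axis. A picture is of the moment at which its call begins: read the wrist's pose just before it. camera_params takes no time and is no camera call; for the wrist camera it gives the pose at the moment of the call.
- ctrl.hand_in(): hands the job in; it is judged then, once.
The state is a dict: "time_s": time; "q": joint angles; "dq": joint speeds; "joint_efforts": joint torques, N m; "eef_pos": TCP position; "eef_rot": TCP orientation; "wrist_force": force on the tool from outside, world axes, zero at the start; "torque": the same for the moment, N m; "opening": opening from 0.0 (shut) to 1.0 (fully open); "grasp_force": force on a finger pad.
Only numpy, scipy, OpenCV 4.12 (cv2) and the standard library are available. Lean on these libraries where they do the work, as an engineer would, in place of code of your own. Each camera call takes 0.05 s, during which the arm holds its last target. There are 200 camera calls.

## Working session

There is one attempt and no reset: what is moved stays moved. The work goes in short steps, Python scripts to look and compute and a tool call to move; the robot and the scene stay as the last step left them, time stands still between calls to the robot, and variables do not carry over. Pictures are saved under pics/ and viewed, at most 14 in all, crops included, and the job is handed in when it is done.

```bash
ls; mkdir -p pics; python3 - <<'E'
from bench import ctrl
import cv2
o=ctrl.get_obs();print(o)
for n in("top","side","wrist"):
    p=ctrl.camera_params(n);print(n,p)
    cv2.imwrite(f"pics/{n}0.png",ctrl.camera(n))
E
```

```text
bench.py
pics
{'time_s': 0.0, 'q': array([-1.30730111e+00,  1.81529702e-01,  1.60801472e+00, -2.22892642e-05,
        1.35382513e+00, -2.06242445e-01]), 'dq': array([-8.53836536e-05,  2.36157193e-04, -5.00186953e-04,  6.53134141e-04,
       -1.41957977e-03,  1.13982741e-03]), 'joint_efforts': array([ 6.00812405e-05, -4.44866717e+01, -3.51335478e+01, -3.48846379e-04,
        9.30892158e-03,  2.21051175e-05]), 'eef_pos': array([ 0.26016375, -0.51214372,  0.2303873 ]), 'eef_rot': array([-8.87776588e-04,  9.72543930e-01,  2.32717672e-01, -3.63064391e-05]), 'wrist_force': array([ 0.58103533, -0.16855057, -0.95508198]), 'torque': array([-0.03702274, -0.017333  , -0.03093005]), 'grasp_force': 0.0, 'opening': 0.9936929077533417}
top {'fovy': 52.92641458935735, 'cx': 252.76450224709325, 'cy': 190.84884766370823, 'view': array([[ 0.00584613, -0.9999756 ,  0.00382496,  0.00737337],
       [ 0.98853373,  0.00635631,  0.15086634, -0.53892855],
       [-0.15088697,  0.00289911,  0.98854677, -0.88138357],
       [ 0.        ,  0.        ,  0.        ,  1.        ]])}
side {'fovy': 45.0002735843384, 'cx': 250.42637160829742, 'cy': 187.09018081864556, 'view': array([[-0.73025607, -0.68311031,  0.00929446,  0.40848751],
       [ 0.51312319, -0.53945359,  0.66760349, -0.30962682],
       [-0.4510329 ,  0.4922907 ,  0.74445899, -0.99392915],
       [ 0.        ,  0.        ,  0.        ,  1.        ]])}
wrist {'fovy': 65.70646984690485, 'cx': 254.4570224208288, 'cy': 190.42041025583563, 'view': array([[ 0.45225434, -0.89188824, -0.00117622, -0.57343584],
       [ 0.84624331,  0.42952469, -0.3152472 ,  0.04142473],
       [ 0.28167048,  0.14157655,  0.94900886, -0.38112398],
       [ 0.        ,  0.        ,  0.        ,  1.        ]])}
```

View pics/top0.png

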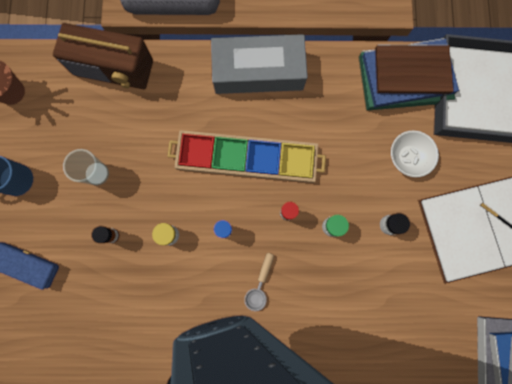

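View pics/side0.png

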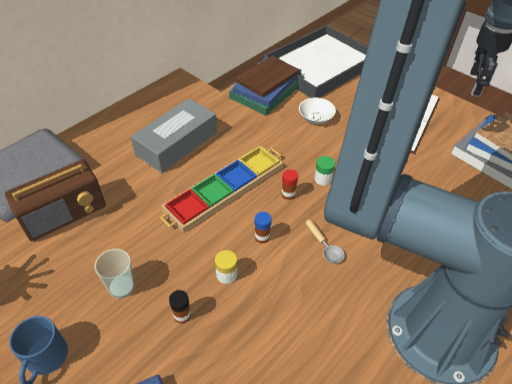

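The top view shows the caps at red (290,211), green (337,226), blue (223,229) and yellow (164,234), with black caps at (104,235) and (397,224). The caddy runs from (178,133) to (318,181), in the order red, green, blue, yellow. The side view confirms that all of them are upright and unobstructed.

```bash
cat > h.py <<'E'
import numpy as np, cv2
from bench import ctrl
from scipy.optimize import least_squares
from scipy.spatial.transform import Rotation as R
def proj(P,X):
    c=np.c_[X,np.ones(len(X))]@P["view"].T; f=192/np.tan(np.radians(P["fovy"]/2))
    return np.c_[P["cx"]+f*c[:,0]/-c[:,2],P["cy"]-f*c[:,1]/-c[:,2]]
H={"red":(-6,6),"yellow":(22,32),"green":(50,85),"blue":(105,122)}
def blobs(img,col,smin=120):
    h=cv2.cvtColor(img,cv2.COLOR_BGR2HSV); lo,hi=H[col]; hh=h[...,0].astype(int); hh[hh>170]-=180
    m=((hh>=lo)&(hh<=hi)&(h[...,1]>smin+ (50 if col!="green" else 0))&(h[...,2]>60)).astype(np.uint8)
    m=cv2.morphologyEx(m,cv2.MORPH_OPEN,np.ones((3,3)))
    n,l,s,c=cv2.connectedComponentsWithStats(m); return [(s[i,4],c[i],l==i) for i in range(1,n) if s[i,4]>60]
def hull_stat(P,X):
    h=cv2.convexHull(proj(P,X).astype(np.float32)); m=cv2.moments(h); return np.array([m["m10"]/m["m00"],m["m01"]/m["m00"]]),m["m00"]
t=np.linspace(0,2*np.pi,60,endpoint=False)
def cyl(p,r,hgt): return np.vstack([np.c_[p[0]+r*np.cos(t),p[1]+r*np.sin(t),0*t+p[2]-d] for d in(0,hgt)])
def box(p,w,hgt,yaw):
    c,s=np.cos(yaw),np.sin(yaw); q=np.array([[1,1],[1,-1],[-1,-1],[-1,1]])*w/2@np.array([[c,s],[-s,c]])
    return np.vstack([np.c_[q+p[:2],np.full(4,p[2]-d)] for d in(0,hgt)])
def fit(Ps,cents,shape,x0):
    r=least_squares(lambda p:np.r_[tuple(hull_stat(P,shape(p))[0]-c for P,c in zip(Ps,cents))],x0,diff_step=1e-3,x_scale=.01)
    return r.x,np.abs(r.fun).max()
def rows(target):  # world tcp -> shift in tool axes
    o=ctrl.get_obs(); return R.from_quat(o["eef_rot"],scalar_first=True).inv().apply(np.array(target)-o["eef_pos"])
E
python3 - <<'E'
from h import *
ims={n:cv2.imread(f"pics/{n}0.png") for n in("top","side")}
Ps={n:ctrl.camera_params(n) for n in ims}
for col in H:
    for n in ims:
        print(col,n,[(int(a),c.round(1).tolist()) for a,c,_ in blobs(ims[n],col)])
E
```

```text
red top [(976, [196.1, 150.6]), (227, [289.8, 210.2])]
red side [(216, [289.8, 177.6]), (801, [186.7, 205.9])]
yellow top []
yellow side []
green top [(933, [229.2, 153.9]), (328, [336.9, 225.3])]
green side [(257, [325.2, 164.9]), (714, [212.5, 189.8])]
blue top [(876, [263.0, 157.3]), (107, [223.6, 228.1])]
blue side [(619, [235.9, 174.8]), (217, [262.3, 220.4])]
```

```bash
python3 - <<'E'
import cv2
i=cv2.imread("pics/top0.png");j=cv2.imread("pics/side0.png");f=lambda a:cv2.cvtColor(a,cv2.COLOR_BGR2HSV)
i,j=f(i),f(j)
print(i[234,164],i[158,298],i[300,60],j[256,226],j[161,262],i[222,222],i[229,223],i[236,223],j[300,300],i[290,400])
E
sed -i 's/"yellow":(22,32)/"yellow":(21,34)/; s/"blue":(105,122)/"blue":(100,125)/; s/col!="green"/col=="red"/' h.py
cat > m.py <<'E'
from h import *
import sys
ims={n:ctrl.camera(n) for n in("top","side")} if len(sys.argv)>1 else {n:cv2.imread(f"pics/{n}0.png") for n in("top","side")}
Ps={n:ctrl.camera_params(n) for n in ims}
approx={"red":[(290,211),(290,183)],"green":[(337,226),(325,163)],"blue":[(223,229),(263,220)],"yellow":[(164,234),(226,260)]}
binap={"red":[(196,151),(187,206)],"green":[(229,154),(212,190)],"blue":[(263,157),(236,175)],"yellow":[(297,160),(262,161)]}
def near(n,col,p,d=14):
    b=[x for x in blobs(ims[n],col) if np.linalg.norm(x[1]-p)<d]
    return max(b,key=lambda x:x[0])
def both(col,ap): return [near(n,col,p) for n,p in zip(ims,ap)]
E
cat > m1.py <<'E'
from m import *
res={}
for col in H:
    b=both(col,approx[col]); r=.020 if col in("red","blue") else .025; sh=lambda p:cyl(p,r,.023)
    x,e=fit(list(Ps.values()),[k[1] for k in b],sh,[.45,0,.07])
    print("cap",col,x.round(4),"res",e.round(2),[int(k[0]) for k in b],[round(hull_stat(P,sh(x))[1]) for P in Ps.values()])
yaw=0
for it in range(2):
    C={}
    for col in H:
        b=both(col,binap[col]); sh=lambda p:box(p,.08,.006,yaw)
        x,e=fit(list(Ps.values()),[k[1] for k in b],sh,[.6,0,.03]); C[col]=x
        if it: print("bin",col,x.round(4),"res",e.round(2),[int(k[0]) for k in b],[round(hull_stat(P,sh(x))[1]) for P in Ps.values()])
    d=C["yellow"]-C["red"]; yaw=np.arctan2(d[0],-d[1]); print("yaw",yaw,"pitch",np.linalg.norm(d[:2])/3)
E
python3 m1.py
```

```text
[ 25 144 195] [ 25 146 192] [ 14 128 151] [ 26 166 228] [ 26 166 228] [108 175 169] [108 173 170] [109 173 167] [ 14 136 188] [ 14 125 161]
cap red [ 0.4905 -0.075   0.0747] res 0.03 [227, 216] [258, 229]
cap yellow [0.4347 0.2164 0.0672] res 0.23 [401, 423] [420, 456]
cap green [ 0.4571 -0.1854  0.0643] res 0.02 [328, 257] [411, 305]
cap blue [0.4467 0.0794 0.0763] res 0.0 [209, 242] [256, 273]
yaw -0.09371055817509014 pitch 0.083408895378812
bin red [0.6422 0.1516 0.0244] res 0.05 [976, 801] [1044, 811]
bin yellow [ 0.6188 -0.0975  0.026 ] res 0.19 [1083, 640] [1051, 632]
bin green [0.6332 0.0691 0.0268] res 0.21 [933, 714] [1046, 747]
bin blue [ 0.6262 -0.0139  0.0257] res 0.1 [980, 653] [1043, 686]
yaw -0.0936304929697402 pitch 0.08340950870843948
```

Heights come out at 75 and 76 mm for the bottles, 67 and 64 mm for the jars, and 26 mm for the bins. Against the text's 80/68/30 that is a uniform low bias of about 4 mm. The pitch of 83.4 mm matches. I'll grasp the caps and close across the row.

```bash
python3 - <<'E'
from h import *
o=ctrl.get_obs();r=R.from_quat(o["eef_rot"],scalar_first=True)
T=R.from_matrix(np.array([[.0936,.9956,0],[.9956,-.0936,0],[0,0,-1]]).T)
print(rows([.4905,-.075,.16]),(r.inv()*T).as_rotvec())
E
```

```text
[ 0.40327859 -0.28560501  0.07108216] [-1.03968373e-03 -9.23467278e-04 -1.00730911e+00]
```

The manual's scale: shifts go in shares of 80 cm and turns go in shares of 90 degrees. Converting my numbers, 0.403 m is 0.5038, -0.286 m is -0.3575, -1.007 rad is -0.6411.

>>> send_path([
  {"trans": [0.5038, -0.3575, 0.0888], "turn_vec": [0, 0, -0.6411], "finger_gap": 1},
  {"trans": [0.5038, -0.3575, 0.0888], "turn_vec": [0, 0, -0.6411], "finger_gap": 1},
  {"trans": [0.5038, -0.3575, 0.0888], "turn_vec": [0, 0, -0.6411], "finger_gap": 1},
  {"trans": [0.5038, -0.3575, 0.0888], "turn_vec": [0, 0, -0.6411], "finger_gap": 1},
  {"trans": [0.5038, -0.3575, 0.0888], "turn_vec": [0, 0, -0.6411], "finger_gap": 1},
  {"trans": [0.5038, -0.3575, 0.0888], "turn_vec": [0, 0, -0.6411], "finger_gap": 1},
  {"trans": [0.5038, -0.3575, 0.0888], "turn_vec": [0, 0, -0.6411], "finger_gap": 1},
  {"trans": [0.5038, -0.3575, 0.0888], "turn_vec": [0, 0, -0.6411], "finger_gap": 1},
  {"trans": [0.5038, -0.3575, 0.0888], "turn_vec": [0, 0, -0.6411], "finger_gap": 1},
  {"trans": [0.5038, -0.3575, 0.0888], "turn_vec": [0, 0, -0.6411], "finger_gap": 1},
])

```text
time_s: 1.4
eef_pos: [0.49, -0.0752, 0.1601]
eef_rot: [-0.0, 0.739, 0.674, -0.0]
wrist_force: [0.4, -0.6, 0.1]
opening: 1.004
grasp_force: 0.0
```

```bash
python3 - <<'E'
from h import *
print(rows([.4905,-.075,.045]), ctrl.get_obs()["eef_rot"])
P=ctrl.camera_params("wrist");cv2.imwrite("pics/w1.png",ctrl.camera("wrist"));f=192/np.tan(np.radians(P["fovy"]/2))
def fe(X):
    c=P["view"]@np.r_[X,1];v=np.array([c[0],-c[1],-c[2]]);rr=np.hypot(*v[:2]);th=np.arctan2(rr,v[2]);return np.array([P["cx"],P["cy"]])+f*th*v[:2]/rr
for n,X in dict(red=[.4905,-.075,.08],green=[.457,-.1854,.068],blue=[.4467,.0794,.08]).items(): print(n,fe(np.array(X)))
E
```

```text
[0.00027711 0.00059169 0.11507519] [-1.39216726e-04  7.39127785e-01  6.73565123e-01 -3.51713438e-04]
red [256.40440378 198.43915178]
green [233.07102578 299.61106699]
blue [179.43037474  10.20525937]
```

View pics/w1.png

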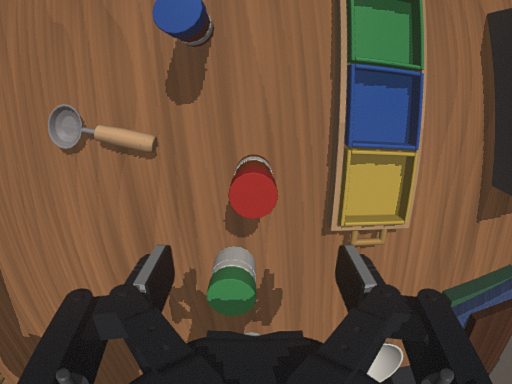

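The wrist view shows the red cap top at about (253,195), predicted (256,198), and blue close to its prediction. Green at about (232,290) is 10 px off its prediction, so I'll refit all caps with the wrist view included.

```bash
python3 - <<'E'
import h; from m import *
w=cv2.imread("pics/w1.png");Pw=ctrl.camera_params("wrist");Pw["fish"]=1
old=h.proj
def proj(P,X):
    if "fish" not in P: return old(P,X)
    f=192/np.tan(np.radians(P["fovy"]/2)); c=np.c_[X,np.ones(len(X))]@P["view"].T
    rr=np.hypot(c[:,0],c[:,1]);k=f*np.arctan2(rr,-c[:,2])/rr; return np.c_[P["cx"]+k*c[:,0],P["cy"]-k*c[:,1]]
h.proj=proj
for col,p in dict(red=(253,190),green=(232,285)).items():
    b=both(col,approx[col]); W=min(blobs(w,col),key=lambda k:np.linalg.norm(k[1]-p)); r=.02 if col=="red" else .025
    PP=list(Ps.values())+[Pw]; cc=[k[1] for k in b]+[W[1]]; sh=lambda q:cyl(q,r,.024)
    print(col,cc[2],W[0])
    for s in ([0,1,2],[0,1],[0,2],[1,2]):
        x,e=fit([PP[i] for i in s],[cc[i] for i in s],sh,[.48,-.1,.07]); print(s,x.round(4),e.round(2))
    print([round(h.hull_stat(P,sh(x))[1]) for P in PP],[int(k[0]) for k in b])
E
```

```text
red [252.80138683 192.16691431] 2019
[0, 1, 2] [ 0.4881 -0.0739  0.0789] 0.89
[0, 1] [ 0.4904 -0.075   0.0752] 0.03
[0, 2] [ 0.488  -0.0733  0.0813] 0.79
[1, 2] [ 0.4878 -0.0739  0.0787] 0.57
[261, 235, 2120] [227, 216]
green [229.97062424 290.09669523] 817
[0, 1, 2] [ 0.4541 -0.1825  0.0693] 1.16
[0, 1] [ 0.4571 -0.1854  0.0648] 0.02
[0, 2] [ 0.4538 -0.1832  0.0683] 1.3
[1, 2] [ 0.4538 -0.1803  0.0715] 0.2
[419, 314, 2142] [328, 257]
```

Scaled: 0.115 m is 0.1438, -0.002 m is -0.0025.

>>> send_path([
  {"trans": [0.0013, -0.0025, 0.0625], "finger_gap": 1},
  {"trans": [0.0013, -0.0025, 0.125], "finger_gap": 1},
  {"trans": [0.0013, -0.0025, 0.1438], "finger_gap": 1},
  {"trans": [0.0013, -0.0025, 0.1438], "finger_gap": 1},
  {"trans": [0.0013, -0.0025, 0.1438], "finger_gap": 0},
  {"trans": [0.0013, -0.0025, 0.1438], "finger_gap": 0},
  {"trans": [0.0013, -0.0025, 0.1438], "finger_gap": 0},
  {"trans": [0.0013, -0.0025, 0.1438], "finger_gap": 0},
  {"trans": [0.0013, -0.0025, 0.1438], "finger_gap": 0},
])

```text
time_s: 2.58
eef_pos: [0.4893, -0.0744, 0.0469]
eef_rot: [0.001, 0.739, 0.673, 0.0]
wrist_force: [-1.9, -0.1, 6.6]
opening: 0.449
grasp_force: 59.4
```

Scaled: 0.238 m is 0.2975, 0.13 m is 0.1625.

>>> send_path([
  {"trans": [0, 0, -0.0625], "finger_gap": 0},
  {"trans": [0, 0, -0.125], "finger_gap": 0},
  {"trans": [0.2975, 0.1625, -0.1375], "finger_gap": 0},
  {"trans": [0.2975, 0.1625, -0.1375], "finger_gap": 0},
  {"trans": [0.2975, 0.1625, -0.1375], "finger_gap": 0},
  {"trans": [0.2975, 0.1625, -0.1375], "finger_gap": 0},
  {"trans": [0.2975, 0.1625, -0.1375], "finger_gap": 0},
  {"trans": [0.2975, 0.1625, -0.1375], "finger_gap": 0},
])

```text
time_s: 3.58
eef_pos: [0.6404, 0.1524, 0.1554]
eef_rot: [0.0, 0.739, 0.674, 0.0]
wrist_force: [-0.5, 0.1, -1.2]
opening: 0.451
grasp_force: 60.6
```

```bash
python3 - <<'E'
from h import *
o=ctrl.get_obs();print(o["wrist_force"],o["grasp_force"],rows([.640,.1515,.056]))
cv2.imwrite("pics/s2.png",np.hstack([ctrl.camera("side")[120:330,80:400],ctrl.camera("top")[80:290,130:450]]))
E
```

```text
[-0.49233627  0.07888029 -1.16625613] 60.60311794281006 [-0.00090074 -0.00031926  0.09943973]
```

View pics/s2.png

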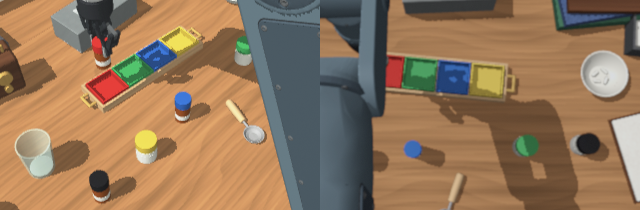

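The side picture shows the red bottle held upright at crop (100,50), above the far end where the red bin is. Lowering it now.

Scaled: 0.099 m is 0.1238, 0.096 m is 0.12.

>>> send_path([
  {"trans": [0, 0, 0.0625], "finger_gap": 0},
  {"trans": [0, 0, 0.1063], "finger_gap": 0},
  {"trans": [0, 0, 0.115], "finger_gap": 0},
  {"trans": [0, 0, 0.12], "finger_gap": 0},
  {"trans": [0, 0, 0.1238], "finger_gap": 0},
  {"trans": [0, 0, 0.1238], "finger_gap": 0},
])

```text
time_s: 4.42
eef_pos: [0.6409, 0.1506, 0.0576]
eef_rot: [0.001, 0.74, 0.673, 0.001]
wrist_force: [0.3, 0.1, 0.3]
opening: 0.453
grasp_force: 60.6
```

Scaled: -0.188 m is -0.235, -0.1 m is -0.125.

>>> send_path([
  {"trans": [0, 0, 0.0013], "finger_gap": 0},
  {"trans": [0, 0, 0.0013], "finger_gap": 0.8},
  {"trans": [0, 0, 0.0013], "finger_gap": 0.8},
  {"trans": [0, 0, 0.0013], "finger_gap": 0.8},
  {"trans": [0, 0, -0.05], "finger_gap": 0.8},
  {"trans": [0, 0, -0.125], "finger_gap": 1},
  {"trans": [-0.1113, -0.235, -0.125], "finger_gap": 1},
  {"trans": [-0.1113, -0.235, -0.125], "finger_gap": 1},
  {"trans": [-0.1113, -0.235, -0.125], "finger_gap": 1},
  {"trans": [-0.1113, -0.235, -0.125], "finger_gap": 1},
])

```text
time_s: 5.68
eef_pos: [0.4409, 0.0793, 0.1555]
eef_rot: [-0.001, 0.74, 0.673, -0.001]
wrist_force: [0.5, -0.0, -0.6]
opening: 0.997
grasp_force: 0.0
```

>>> send_path([
  {"finger_gap": 1},
  {"finger_gap": 1},
])

```text
time_s: 5.92
eef_pos: [0.4458, 0.0797, 0.1569]
eef_rot: [0.001, 0.74, 0.673, 0.001]
wrist_force: [-0.5, -0.6, 0.6]
opening: 1.0
grasp_force: 0.0
```

```bash
python3 - <<'E'
from h import *
o=ctrl.get_obs();P=ctrl.camera_params("wrist");w=ctrl.camera("wrist");cv2.imwrite("pics/w3.png",w)
from m import *
import h;Pw=P;Pw["fish"]=1;old=h.proj
def proj(P,X):
    if "fish" not in P: return old(P,X)
    f=192/np.tan(np.radians(P["fovy"]/2)); c=np.c_[X,np.ones(len(X))]@P["view"].T
    rr=np.hypot(c[:,0],c[:,1]);k=f*np.arctan2(rr,-c[:,2])/rr; return np.c_[P["cx"]+k*c[:,0],P["cy"]-k*c[:,1]]
h.proj=proj
for col,r,x0 in (("blue",.02,[.4447,.08,.08]),("yellow",.025,[.433,.217,.068])):
    try:
        sh=lambda q:cyl(q,r,.024); b=both(col,approx[col]); p=h.hull_stat(Pw,sh(x0))[0]
        W=min(blobs(w,col),key=lambda k:np.linalg.norm(k[1]-p)); print(col,p,W[:2])
        x,e=fit(list(Ps.values())+[Pw],[k[1] for k in b]+[W[1]],sh,x0); print(x.round(4),e.round(2))
    except Exception as ex: print(ex)
print(rows([.4447,.080,.045]))
E
```

```text
blue [254.09460504 195.83518559] (np.int32(2032), array([253.60433071, 195.29478346]))
[0.4447 0.0802 0.0792] 0.85
yellow [222.97903181  29.83608452] (np.int32(3090), array([222.47831715,  29.70809061]))
[0.433  0.2167 0.07  ] 0.9
[ 6.81574459e-05 -1.28196380e-03  1.11727308e-01]
```

View pics/w3.png

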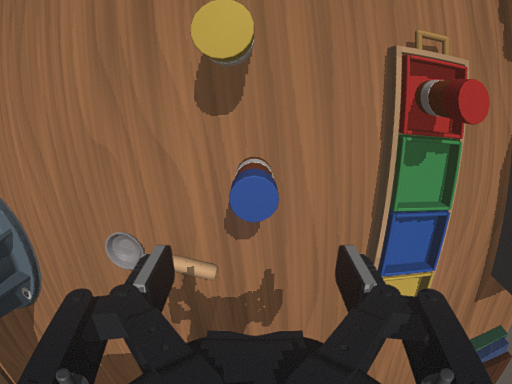

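The red bottle stands upright in the red bin, with its cap at (458,100). The blue cap at (254,195) matches its prediction.

Scaled: 0.11 m is 0.1375, 0.1 m is 0.125.

>>> send_path([
  {"trans": [0, 0, 0.0625], "finger_gap": 1},
  {"trans": [0, 0, 0.125], "finger_gap": 1},
  {"trans": [0, 0, 0.1375], "finger_gap": 1},
  {"trans": [0, 0, 0.1375], "finger_gap": 1},
  {"trans": [0, 0, 0.1375], "finger_gap": 0},
  {"trans": [0, 0, 0.1375], "finger_gap": 0},
  {"trans": [0, 0, 0.1375], "finger_gap": 0},
  {"trans": [0, 0, 0.1375], "finger_gap": 0},
  {"trans": [0, 0, 0.1375], "finger_gap": 0},
])

```text
time_s: 7.1
eef_pos: [0.4457, 0.0796, 0.0478]
eef_rot: [0.001, 0.74, 0.673, 0.001]
wrist_force: [-1.6, 0.8, 7.6]
opening: 0.452
grasp_force: 59.4
```

>>> send_path([
  {"trans": [0, 0, -0.0625], "finger_gap": 0},
  {"trans": [0, 0, -0.125], "finger_gap": 0},
  {"trans": [-0.0956, 0.2338, -0.1375], "finger_gap": 0},
  {"trans": [-0.0956, 0.2338, -0.1375], "finger_gap": 0},
  {"trans": [-0.0956, 0.2338, -0.1375], "finger_gap": 0},
  {"trans": [-0.0956, 0.2338, -0.1375], "finger_gap": 0},
  {"trans": [-0.0956, 0.2338, -0.1375], "finger_gap": 0},
  {"trans": [-0.0956, 0.2338, -0.1375], "finger_gap": 0},
])

```text
time_s: 8.1
eef_pos: [0.6221, -0.013, 0.1561]
eef_rot: [-0.001, 0.739, 0.673, -0.0]
wrist_force: [-0.3, -0.3, -1.3]
opening: 0.453
grasp_force: 60.6
```

```bash
python3 -c "
from h import *
print(rows([.624,-.0135,.056]))"
```

```text
[-0.00037577  0.00212905  0.10005163]
```

Scaled: 0.1 m is 0.125, 0.096 m is 0.12.

>>> send_path([
  {"trans": [0, 0, 0.0625], "finger_gap": 0},
  {"trans": [0, 0, 0.1063], "finger_gap": 0},
  {"trans": [0, 0, 0.115], "finger_gap": 0},
  {"trans": [0, 0, 0.12], "finger_gap": 0},
  {"trans": [0, 0, 0.125], "finger_gap": 0},
  {"trans": [0, 0, 0.125], "finger_gap": 0},
  {"trans": [0, 0, 0.125], "finger_gap": 0.8},
  {"trans": [0, 0, 0.125], "finger_gap": 0.8},
  {"trans": [0, 0, 0.125], "finger_gap": 0.8},
])

```text
time_s: 9.22
eef_pos: [0.6235, -0.014, 0.0563]
eef_rot: [-0.0, 0.74, 0.673, -0.0]
wrist_force: [0.5, -0.8, 0.2]
opening: 0.798
grasp_force: 0.0
```

>>> send_path([
  {"trans": [0, 0, -0.05], "finger_gap": 0.9},
  {"trans": [0, 0, -0.125], "finger_gap": 1},
  {"trans": [0.2638, -0.265, -0.125], "finger_gap": 1},
  {"trans": [0.2638, -0.265, -0.125], "finger_gap": 1},
  {"trans": [0.2638, -0.265, -0.125], "finger_gap": 1},
  {"trans": [0.2638, -0.265, -0.125], "finger_gap": 1},
  {"trans": [0.2638, -0.265, -0.125], "finger_gap": 1},
  {"trans": [0.2638, -0.265, -0.125], "finger_gap": 1},
  {"trans": [0.2638, -0.265, -0.125], "finger_gap": 1},
])

```text
time_s: 10.35
eef_pos: [0.4328, 0.2158, 0.1566]
eef_rot: [0.0, 0.739, 0.673, 0.0]
wrist_force: [0.4, -0.4, -0.0]
opening: 1.002
grasp_force: 0.0
```

```bash
python3 -c "
from h import *
print(rows([.433,.2167,.034]))
cv2.imwrite('pics/w4.png',ctrl.camera('wrist'))"
```

```text
[ 9.19132379e-04 -3.31031418e-05  1.22580221e-01]
```

View pics/w4.png

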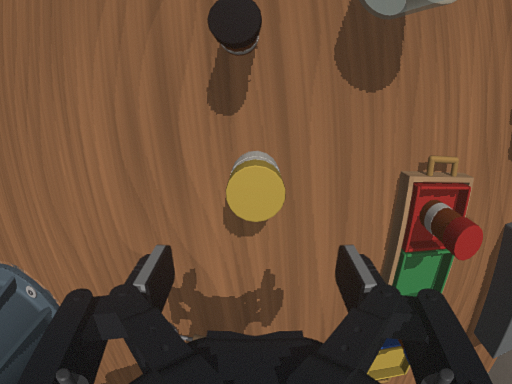

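The yellow cap is centred at (255,192), and the black ink bottle at (236,25) is well clear of the fingers.

Scaled: 0.122 m is 0.1525, 0.11 m is 0.1375.

>>> send_path([
  {"trans": [0, 0, 0.075], "finger_gap": 1},
  {"trans": [0, 0, 0.1375], "finger_gap": 1},
  {"trans": [0, 0, 0.1525], "finger_gap": 1},
  {"trans": [0, 0, 0.1525], "finger_gap": 1},
  {"trans": [0, 0, 0.1525], "finger_gap": 0},
  {"trans": [0, 0, 0.1525], "finger_gap": 0},
  {"trans": [0, 0, 0.1525], "finger_gap": 0},
  {"trans": [0, 0, 0.1525], "finger_gap": 0},
  {"trans": [0, 0, 0.1525], "finger_gap": 0},
])

```text
time_s: 11.52
eef_pos: [0.4338, 0.2163, 0.0364]
eef_rot: [0.001, 0.739, 0.673, 0.001]
wrist_force: [-1.4, -1.3, 7.3]
opening: 0.573
grasp_force: 60.9
```

>>> send_path([
  {"trans": [0, 0, -0.075], "finger_gap": 0},
  {"trans": [0, 0, -0.1625], "finger_gap": 0},
  {"trans": [-0.3688, 0.265, -0.1625], "finger_gap": 0},
  {"trans": [-0.3688, 0.265, -0.1625], "finger_gap": 0},
  {"trans": [-0.3688, 0.265, -0.1625], "finger_gap": 0},
  {"trans": [-0.3688, 0.265, -0.1625], "finger_gap": 0},
  {"trans": [-0.3688, 0.265, -0.1625], "finger_gap": 0},
  {"trans": [-0.3688, 0.265, -0.1625], "finger_gap": 0},
  {"trans": [-0.3688, 0.265, -0.1625], "finger_gap": 0},
  {"trans": [-0.3688, 0.265, -0.1625], "finger_gap": 0},
])

```text
time_s: 12.78
eef_pos: [0.6152, -0.0972, 0.1644]
eef_rot: [-0.0, 0.74, 0.673, 0.0]
wrist_force: [-0.1, 0.2, -0.7]
opening: 0.565
grasp_force: 62.6
```

```bash
python3 -c "
from h import *
print(rows([.617,-.097,.045]))"
```

```text
[0.0002653  0.00185159 0.11942387]
```

Scaled: 0.119 m is 0.1488, 0.116 m is 0.145.

>>> send_path([
  {"trans": [0, 0, 0.075], "finger_gap": 0},
  {"trans": [0, 0, 0.1313], "finger_gap": 0},
  {"trans": [0, 0, 0.14], "finger_gap": 0},
  {"trans": [0, 0, 0.145], "finger_gap": 0},
  {"trans": [0, 0, 0.1488], "finger_gap": 0},
  {"trans": [0, 0, 0.1488], "finger_gap": 0},
  {"trans": [0, 0, 0.1488], "finger_gap": 0.85},
  {"trans": [0, 0, 0.1488], "finger_gap": 0.85},
  {"trans": [0, 0, 0.1488], "finger_gap": 0.85},
])

```text
time_s: 13.9
eef_pos: [0.6158, -0.0977, 0.0456]
eef_rot: [0.0, 0.74, 0.673, 0.0]
wrist_force: [-0.6, 0.2, -0.3]
opening: 0.849
grasp_force: 0.0
```

>>> send_path([
  {"trans": [0, 0, -0.05], "finger_gap": 0.9},
  {"trans": [0, 0, -0.1375], "finger_gap": 1},
  {"trans": [-0.125, -0.1925, -0.1375], "finger_gap": 1},
  {"trans": [-0.125, -0.1925, -0.1375], "finger_gap": 1},
  {"trans": [-0.125, -0.1925, -0.1375], "finger_gap": 1},
  {"trans": [-0.125, -0.1925, -0.1375], "finger_gap": 1},
  {"trans": [-0.125, -0.1925, -0.1375], "finger_gap": 1},
  {"trans": [-0.125, -0.1925, -0.1375], "finger_gap": 1},
])

```text
time_s: 14.9
eef_pos: [0.4539, -0.1824, 0.1555]
eef_rot: [0.0, 0.739, 0.674, 0.0]
wrist_force: [0.3, 0.0, -0.1]
opening: 1.002
grasp_force: 0.0
```

```bash
python3 -c "
from h import *
print(rows([.454,-.1825,.034]))
cv2.imwrite('pics/w5.png',ctrl.camera('wrist'))"
```

```text
[-6.68757290e-05  1.54085154e-05  1.21459481e-01]
```

View pics/w5.png

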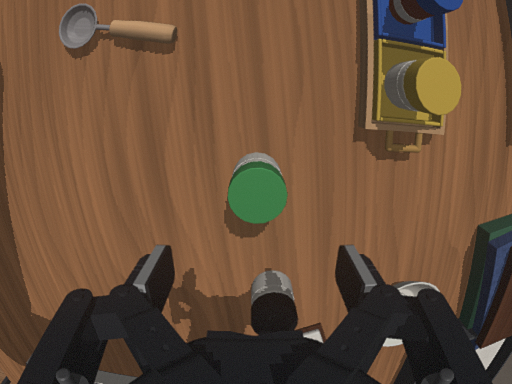

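The yellow jar is upright in its bin, and the green cap is centred at (257,192). The glue jar at (273,305) is about 15 cm away.

Scaled: 0.121 m is 0.1513, 0.11 m is 0.1375.

>>> send_path([
  {"trans": [0, 0, 0.075], "finger_gap": 1},
  {"trans": [0, 0, 0.1375], "finger_gap": 1},
  {"trans": [0, 0, 0.1513], "finger_gap": 1},
  {"trans": [0, 0, 0.1513], "finger_gap": 1},
  {"trans": [0, 0, 0.1513], "finger_gap": 0},
  {"trans": [0, 0, 0.1513], "finger_gap": 0},
  {"trans": [0, 0, 0.1513], "finger_gap": 0},
  {"trans": [0, 0, 0.1513], "finger_gap": 0},
  {"trans": [0, 0, 0.1513], "finger_gap": 0},
])

```text
time_s: 16.08
eef_pos: [0.4543, -0.1837, 0.0364]
eef_rot: [0.002, 0.74, 0.673, 0.0]
wrist_force: [-0.1, 0.2, 7.2]
opening: 0.572
grasp_force: 60.5
```

>>> send_path([
  {"trans": [0, 0, -0.075], "finger_gap": 0},
  {"trans": [0, 0, -0.1625], "finger_gap": 0},
  {"trans": [0.3338, 0.1913, -0.1625], "finger_gap": 0},
  {"trans": [0.3338, 0.1913, -0.1625], "finger_gap": 0},
  {"trans": [0.3338, 0.1913, -0.1625], "finger_gap": 0},
  {"trans": [0.3338, 0.1913, -0.1625], "finger_gap": 0},
  {"trans": [0.3338, 0.1913, -0.1625], "finger_gap": 0},
  {"trans": [0.3338, 0.1913, -0.1625], "finger_gap": 0},
  {"trans": [0.3338, 0.1913, -0.1625], "finger_gap": 0},
  {"trans": [0.3338, 0.1913, -0.1625], "finger_gap": 0},
])

```text
time_s: 17.32
eef_pos: [0.6298, 0.0676, 0.1646]
eef_rot: [0.0, 0.74, 0.673, -0.0]
wrist_force: [0.4, -0.6, -1.0]
opening: 0.569
grasp_force: 62.8
```

```bash
python3 -c "
from h import *
print(rows([.631,.069,.045]))"
```

```text
[0.00148902 0.00102972 0.11955073]
```

Scaled: 0.119 m is 0.1488, 0.116 m is 0.145.

>>> send_path([
  {"trans": [0.0013, 0.0013, 0.075], "finger_gap": 0},
  {"trans": [0.0013, 0.0013, 0.1313], "finger_gap": 0},
  {"trans": [0.0013, 0.0013, 0.14], "finger_gap": 0},
  {"trans": [0.0013, 0.0013, 0.145], "finger_gap": 0},
  {"trans": [0.0013, 0.0013, 0.1488], "finger_gap": 0},
  {"trans": [0.0013, 0.0013, 0.1488], "finger_gap": 0},
  {"trans": [0.0013, 0.0013, 0.1488], "finger_gap": 0.85},
  {"trans": [0.0013, 0.0013, 0.1488], "finger_gap": 0.85},
  {"trans": [0.0013, 0.0013, 0.1488], "finger_gap": 0.85},
])

```text
time_s: 18.45
eef_pos: [0.6316, 0.0697, 0.0456]
eef_rot: [0.0, 0.74, 0.673, 0.0]
wrist_force: [0.1, 0.4, 0.1]
opening: 0.851
grasp_force: 0.0
```

>>> send_path([
  {"trans": [0, 0, -0.05], "finger_gap": 0.9},
  {"trans": [0, 0, -0.1375], "finger_gap": 1},
  {"trans": [-0.125, -0.1925, -0.1875], "finger_gap": 1},
  {"trans": [-0.25, -0.3125, -0.1875], "finger_gap": 1},
  {"trans": [-0.25, -0.3125, -0.1875], "finger_gap": 1},
  {"trans": [-0.25, -0.3125, -0.1875], "finger_gap": 1},
  {"trans": [-0.25, -0.3125, -0.1875], "finger_gap": 1},
  {"trans": [-0.25, -0.3125, -0.1875], "finger_gap": 1},
  {"trans": [-0.25, -0.3125, -0.1875], "finger_gap": 1},
])

```text
time_s: 19.58
eef_pos: [0.364, -0.1065, 0.1958]
eef_rot: [0.001, 0.74, 0.672, 0.0]
wrist_force: [0.6, -0.3, 1.2]
opening: 1.002
grasp_force: 0.0
```

```bash
python3 -c "
from h import *
cv2.imwrite('pics/f.png',np.hstack([ctrl.camera('side')[120:345,90:390],ctrl.camera('top')[100:325,70:430]]))"
```

```text
(no output)
```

View pics/f.png

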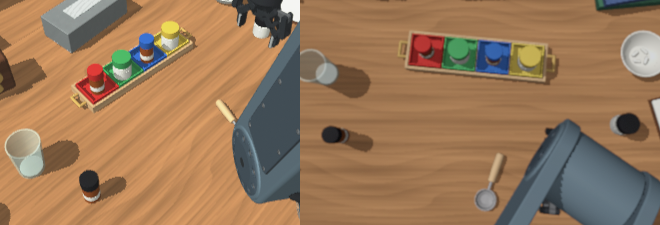

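All four medicines stand upright in the matching bins (side crop: red (95,75), green (122,62), blue (147,45), yellow (170,33)). The ink bottle and glue jar are where they were, and the gripper is clear.

```bash
python3 -c "
from bench import ctrl
print(ctrl.hand_in())"
```

```text
the job is handed in; nothing more can be done
None
```

The job is handed in: all four medicines stand upright in the compartments matching their caps, the ink bottle and glue jar were left where they stood, and the arm's part took about 20 s of the 106 s allowed.

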